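Find the hidden drive with the loose crank and wind the plate clamp shut

ROBOT

A 6-joint arm with a two-finger parallel gripper is mounted at the origin on a cart in front of the work surface, level with it; the furniture and walls round the work are solid. World frame = base frame: x ahead of the robot, y to its left, z up, the work surface at z = 0. Lengths are in m, angles in rad, forces in N, time in s.
With the tool pointing down it reaches from about 0.15 to 0.775 m from the base axis. Payload 6.1 kg.
Tool frame: the origin (TCP) lies between the finger pads; the fingertips stand robot.tips_ahead ahead of it and the grasp point (between the pads) lies 2 mm behind it (robot.tips_ahead is the distance from the TCP to the fingertips, in m); x points along the fingers, z is the direction in which the jaws open and shut, and the axes are right-handed (so a half turn about x gives the same grasp; the last joint's range is limited). The gripper opens to 85 mm and grips with 20 to 120 N. Pads are 22 mm wide; open, the fingers measure 114 mm over their backs; the gripper's body (76 mm by 85 mm) begins 54 mm behind the grasp point. The pads swing forward as they close: fully open they stand 13 mm farther back than shut.
Start: joints at [1.188, 0.126, -0.04, 1.405, 0, 1.571], TCP at [0.196, 0.487, 0.248] pointing down, gripper open.
Joint ranges: [-2.72, 2.72], [-0.95, 1.95], [-1.27, 1.35], [-1.78, 2.02], [-1.46, 1.47], [-3.14, 3.14]. Speed limits (rad/s): [2.39, 2.39, 3.01, 3.14, 3.14, 3.14].

INTERFACE

Orientations are given as a 3x3 rotation matrix whose columns are the frame's x, y, z axes.
In Python, from rig import robot, eyes, hand_in, finder gives the robot as it stands.
- The arm moves only by the tool move_arm, never from a script. Its arguments are lists of equal length, an entry for each row: "dp": the shift along the tool's x, y, z in mm, a list of three; "rot": the turn, a rotation vector about the tool's x, y, z in rad, a list of three; "gripper": the finger opening in mm, from 0 to 85.4. A call has 1 to 20 rows; each row is the pose to reach, as a shift and turn from the pose commanded when the call began, along the tool's axes at that moment; what a row does not reach only later rows make up. A row lasts 1/12 s, in which the tool goes at most 41.7 mm and 7.16 degrees, less where a joint would pass 70% of its speed; a pose out of reach is approached as far as the arm can. A call with a gripper value outside its range is refused whole. The fingers move at their own pace and stop on an object; "newtons" is the grip in N (left out, the last holds). Time passes only in rows, so rows that repeat a pose let the fingers close. It gives the time, the measured TCP pose, the force and the opening at its end, in the units of the state.
- robot.state(): the state, without advancing time (a new reading comes with each control period).
- eyes.camera(name): name is "scene" or "side" or "wrist"; returns the picture (384x512x3 uint8, blue, green, red); there is no depth.
- eyes.camera_params(name): a dict with "fx", "fy", "cx", "cy" (pixels), "rvec" (rotation vector, rad) and "tvec" (3), from world to camera coordinates, as OpenCV has them. Camera axes: x right, y down, z forward; pixel columns grow to the right and rows downward; lengths in m; the calibration is good to about 2 mm. A picture is of the moment at which its call begins: read the wrist's pose just before it. camera_params takes no time and is no camera call; for the wrist camera it gives the pose at the moment of the call.
- hand_in(): hands the job in, once; it reports no verdict.
Trained networks look in the newest picture that a camera, given by its name, has taken for a name from the list of things; names that differ only in an ending like _2 or _b are one class to them, and where a whole thing is asked for, a point or a joint stands for the part that bears it (a point fixed in the world has none). Each returns a list of dicts, best first, with "score" (0 to 1); they miss things now and then, are a little off and sometimes report something else, mostly with a low value. They report only what shows in the picture. A call takes as long as a camera call. They do not tell look-alikes from the thing itself.
- finder.regions_of(thing, camera): "pixels" (384x512 bool, what is visible of it) and "rect" ([left, top, right, bottom] in pixels, round what is visible of it).
The state is a dict: "clock": time; "q": joint angles; "qd": joint speeds; "joint_torque": joint torques, N m; "position": TCP position; "orientation": TCP orientation; "wrist_force": force on the tool from outside, world axes, zero at the start; "torque": the same for the moment, N m; "gripper_width": finger opening in m.
Only numpy, scipy, OpenCV 4.12 (cv2) and the standard library are available. Lean on these libraries where they do the work, as an engineer would, in place of code of your own. Each camera call takes 0.05 s, during which the arm holds its last target. There are 200 camera calls.

TASK

Take the loose crank out of its stand and put it into the well of the plate clamp, feeling for the hidden drive until the collar sits fully home on the housing. Then wind the crank clockwise until the jaw has pushed the three leaning plates upright and holds them tight and flat against the backstop. Leave the crank seated, do not touch the plates or the jaw with the gripper, and leave the other things on the bench where they are.

Things in the scene. Friction and masses are not known exactly. Their poses are not given: they have to be found in the camera images.
- hub (a point): Centre of the loose crank's hub, on its axis: dark steel block with flat sides, 32 mm along x, 24 mm along y, 36 mm high. z points up the crank's axis, x along the arm to the turning grip: grip it across y. Arm 18 mm wide, 10 mm thick, its top 20 mm below this point (hub meets it 18 mm below). The crank (about 0.35 kg) starts upright in the stand, arm pointing any way.
- collar (a point): Point on the crank's axis at the underside of its steel collar (50 mm dia, 6 mm thick), 36 mm below the hub's centre. Axes as the hub's. The collar rests on the stand's top at first and on the housing's top when the crank is seated.
- crank: The crank; origin on its axis level with the ends of its teeth, 40 mm below the collar's underside, axes as the hub's. Below the collar it is a steel tube of 31 mm dia; the lowest 14 mm are cut into four teeth 7 mm wide at 45, 135, 225 and 315 degrees from x, with open notches between them and an open middle 20 mm wide.
- grip_centre (a point): Centre of the crank's turning grip: upright black plastic handle, 21 mm dia, 44 mm high, 70 mm from the crank's axis, its centre 5 mm higher than the hub's centre. It spins freely on its own pin, so a gripper that holds it can be led round the circle without turning.
- stand: Wooden stand, a fixed block of 64 x 64 x 50 mm with a blind round hole 35 mm wide in its top, in which the crank stands. Origin at the centre of its underside, z up.
- clamp: Plate clamp, fixed to the bench. Origin at the centre of the underside of its base (210 mm along x, 120 mm along y, 14 mm high). +x points from the gear housing (grey, 70 x 70 mm, top 90 mm above the bench, axis at x = -65 mm) to the backstop (aluminium, 100 mm wide, top 85 mm above the bench, face at x = +52 mm). The plates stand between jaw and backstop.
- well_mouth (a point): Centre of the round well (34.5 mm wide, 45 mm deep) in the housing's top, level with the top face; axes as the clamp's. A split rubber dust seal without resistance hides the inside. Wound clockwise seen from above, the seated crank closes the jaw, 30 mm a turn, about 1.3 turns in all; when tight, a slip clutch gives at about 0.4 N m, so winding on a little does no harm.
- drive_place (a point): Fixed point on the well's axis, 32 mm below its mouth, axes as the clamp's: middle of the hidden drive, a level cross pin 5 mm thick, 29 mm long, at an unknown angle about z. Teeth that land on it stop the collar 10 to 11 mm too high; where it meets the notches (about 24 degrees in each quarter turn if well centred) the crank drops home. It resists turning with 0.15 N m. Free play up to 25 degrees.
- jaw: Upright aluminium jaw, 106 mm wide, 16 mm thick, 60 mm high, which slides along the clamp's x. Origin at the bottom of the middle of its pushing face; it starts 62 mm from the backstop's face and ends about 24 mm from it when the plates are tight. Moved by the crank only.
- backstop_face (a point): Middle of the lower edge of the backstop's face, 14 mm above the bench where the clamp's floor meets it; axes as the clamp's.
- plate1_centre (a point): Centre of brass plate 1, nearest the backstop, its top edge leaning on it. 64 mm high (its z), 60 mm wide (y), 8 mm thick (x, towards the backstop), about 0.14 kg; at first leans 0.31 rad towards the backstop with its foot away from it.
- plate1: Brass plate 1; origin at the middle of its lower edge, axes as its centre's.
- plate2_centre (a point): Centre of brass plate 2, the middle one. 64 mm high (its z), 60 mm wide (y), 8 mm thick (x, towards the backstop), about 0.14 kg; at first leans 0.31 rad towards the backstop with its foot away from it.
- plate2: Brass plate 2; origin at the middle of its lower edge, axes as its centre's.
- plate3_centre (a point): Centre of brass plate 3, nearest the jaw. 64 mm high (its z), 60 mm wide (y), 8 mm thick (x, towards the backstop), about 0.14 kg; at first leans 0.31 rad towards the backstop with its foot away from it.
- plate3: Brass plate 3; origin at the middle of its lower edge, axes as its centre's.
- masking_tape: Roll of masking tape, 98 mm wide, 25 mm high, lying flat; origin at the centre of its underside. To be left alone.
- steel_block: Square steel bench block, 64 x 64 x 20 mm; origin at the centre of its underside. To be left alone.
- calipers: Calipers, 220 x 59 x 15 mm, lying; origin at the centre of its underside. To be left alone.
Things that resemble listed ones, but are neither listed nor needed, are in the scene too. What is shaped like the crank but green is not meant. What is shaped like the plate3 but black is not meant.

How it is judged:
By the outcome, as a careful person would: the job done as asked, in the order asked, and still so for the second after the job is handed in, with the robot touching nothing.
It also fails if it takes over 72 s, if anything falls off the work surface, if the arm or the gripper's body presses on something with over 40 N, if the wrist force passes 120 N, or if a joint passes its speed limit or range.

## Working session

There is one attempt and no reset: what is moved stays moved. The work goes in short steps, Python scripts to look and compute and a tool call to move; the robot and the scene stay as the last step left them, time stands still between calls to the robot, and variables do not carry over. Pictures are saved under pics/ and viewed, about 8 in all and at most 12, crops included, and the job is handed in when it is done.

Besides the shell and the picture viewer there is one more tool, called after "Request:" by a JSON object that holds its "method" and its "body", one argument or row to a line. move_arm: Moves the arm, as the interface text tells. Its arguments: {"type":"object","properties":{"dp":{"type":"array","items":{"type":"array","items":{"type":"number"}}},"rot":{"type":"array","items":{"type":"array","items":{"type":"number"}}},"gripper":{"type":"array","items":{"type":"number"}},"newtons":{"type":"number"}},"required":["dp","rot","gripper"]}

```bash
mkdir -p pics; ls
python3 - <<'E'
from rig import robot, eyes, finder
import cv2,numpy as np
s=robot.state()
for k in s: print(k,np.round(s[k],3).tolist())
print(robot.tips_ahead)
a=[]
for c in ["scene","side"]:
    im=eyes.camera(c); cv2.imwrite(f"pics/{c}0.png",im); a.append(im)
    p=eyes.camera_params(c); print(c,{k:np.round(v,4).tolist() for k,v in p.items()})
    for t in ["crank","stand","clamp","jaw","plate1","plate3","masking_tape","steel_block","calipers","hub","grip_centre"]:
        print(t,[(round(float(r["score"]),2),[int(x) for x in r["rect"]]) for r in finder.regions_of(t,c)][:3])
cv2.imwrite("pics/a.png",cv2.resize(np.vstack(a),None,fx=0.78,fy=0.78))
E
```

```text
pics
clock 0.0
q [1.188, 0.126, -0.041, 1.405, -0.0, 1.571]
qd [-0.002, -0.0, -0.0, -0.0, 0.001, -0.001]
joint_torque [-0.002, -43.592, 35.292, 0.017, -0.0, 0.0]
position [0.196, 0.487, 0.248]
orientation [[-0.001, -0.928, 0.373], [-0.001, 0.373, 0.928], [-1.0, -0.0, -0.002]]
wrist_force [0.324, 0.59, 0.133]
torque [-0.011, 0.047, -0.033]
gripper_width 0.085
0.017
scene {'fx': 439.6884, 'fy': 439.6884, 'cx': 255.9474, 'cy': 192.1337, 'rvec': [2.165, -1.2002, 0.4596], 'tvec': [-0.3269, 0.4149, 1.001]}
crank [(0.87, [276, 279, 310, 317]), (0.65, [308, 223, 339, 267])]
stand [(0.77, [303, 248, 331, 277])]
clamp [(0.83, [169, 171, 246, 226])]
jaw [(0.79, [207, 174, 219, 214])]
plate1 [(0.79, [248, 229, 277, 253]), (0.78, [193, 181, 210, 209]), (0.56, [191, 179, 195, 189])]
plate3 [(0.79, [248, 229, 277, 253]), (0.78, [193, 181, 210, 209]), (0.56, [191, 179, 195, 189])]
masking_tape [(0.82, [249, 158, 277, 183]), (0.48, [185, 190, 190, 197])]
steel_block [(0.69, [316, 211, 342, 236])]
calipers [(0.71, [170, 172, 249, 223]), (0.6, [135, 186, 161, 244])]
hub [(0.86, [274, 277, 308, 318]), (
[... 266 characters left out ...]
18]}
crank [(0.87, [212, 234, 236, 279]), (0.84, [269, 209, 310, 246]), (0.41, [200, 177, 205, 189])]
stand [(0.9, [264, 235, 295, 268])]
clamp [(0.88, [183, 165, 253, 212])]
jaw [(0.68, [208, 176, 214, 195]), (0.32, [264, 237, 297, 269])]
plate1 [(0.56, [230, 220, 250, 229]), (0.44, [200, 176, 203, 190])]
plate3 [(0.56, [230, 220, 250, 229]), (0.44, [200, 176, 203, 190])]
masking_tape [(0.55, [259, 176, 293, 195])]
steel_block [(0.75, [185, 163, 249, 211]), (0.64, [303, 220, 328, 241])]
calipers [(0.69, [144, 174, 189, 201]), (0.45, [203, 171, 217, 185])]
hub [(0.66, [216, 236, 238, 277]), (0.58, [268, 212, 308, 250])]
grip_centre [(0.74, [227, 254, 236, 270]), (0.54, [300, 210, 311, 232])]
```

```bash
sleep 1
cat > h.py <<'E'
import numpy as np, cv2
def P(p):
    R=cv2.Rodrigues(np.array(p["rvec"],float))[0]; t=np.array(p["tvec"],float).ravel(); return R,t
def ray(p,uv):
    R,t=P(p); d=R.T@np.array([(uv[0]-p["cx"])/p["fx"],(uv[1]-p["cy"])/p["fy"],1]); return -R.T@t,d
def atz(p,uv,z):
    c,d=ray(p,uv); return c+d*(z-c[2])/d[2]
def tri(obs):
    A=np.zeros((3,3));b=np.zeros(3)
    for p,uv in obs:
        c,d=ray(p,uv); d/=np.linalg.norm(d); M=np.eye(3)-np.outer(d,d); A+=M;b+=M@c
    return np.linalg.solve(A,b)
def proj(p,X):
    R,t=P(p); x=R@np.array(X)+t; return np.array([p["fx"]*x[0]/x[2]+p["cx"],p["fy"]*x[1]/x[2]+p["cy"]])
E
python3 - <<'E'
import cv2,numpy as np
a=cv2.imread("pics/scene0.png")[145:335,125:350]; b=cv2.imread("pics/side0.png")[145:295,130:355]
a=cv2.resize(a,None,fx=3.5,fy=3.5,interpolation=2)[:, :]; b=cv2.resize(b,None,fx=3.5,fy=3.5,interpolation=2)
cv2.imwrite("pics/c1.png",a[:600]); cv2.imwrite("pics/c2.png",b)
E
```

```text
(no output)
```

View pics/c1.png

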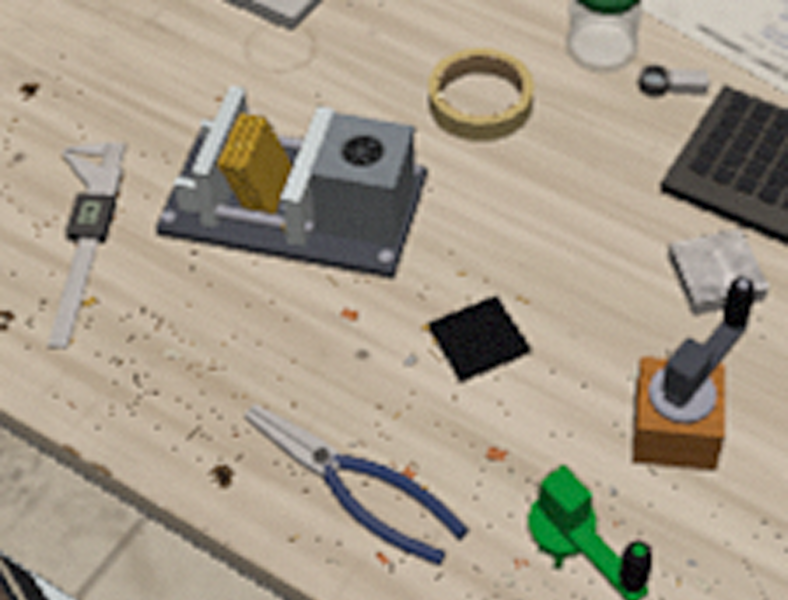

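View pics/c2.png

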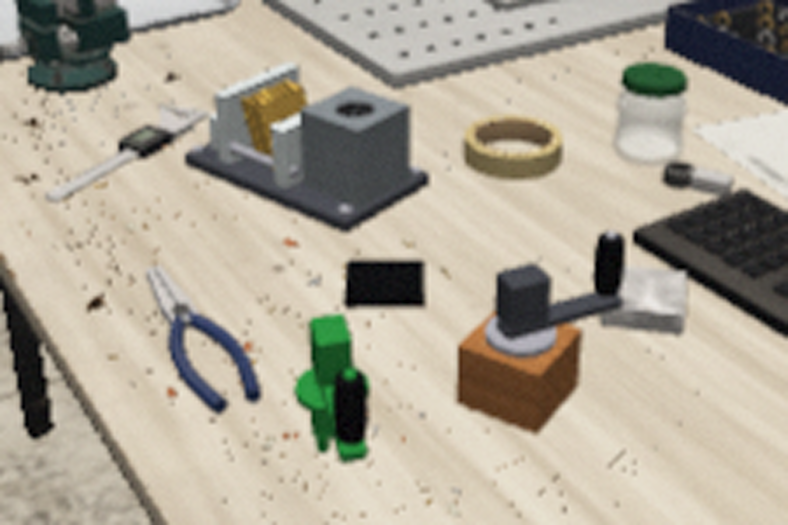

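Run:
```python
from rig import eyes
from h import *
ps,pd=eyes.camera_params("scene"),eyes.camera_params("side")
S=lambda u,v:(ps,(125+u/3.5,145+v/3.5)); D=lambda u,v:(pd,(130+u/3.5,145+v/3.5))
for n,a,b,z in [("hubtop",(692,350),(523,275),.104),("griptop",(741,284),(609,238),.113),("well",(363,151),(356,110),.09),
  ("baseA",(427,168),(428,178),.014),("baseB",(393,275),(347,228),.014),("baseC",(158,232),(187,157),.014)]:
    print(n,np.round(tri([S(*a),D(*b)]),4),"scene@z",np.round(atz(*S(*a),z),4),"side@z",np.round(atz(*D(*b),z),4),z)
p=eyes.camera_params("wrist");R,t=P(p);print("wristcam",-R.T@t,R.tolist())
```

```text
hubtop [ 0.5021 -0.2692  0.1016] scene@z [ 0.5038 -0.2701  0.104 ] side@z [ 0.4961 -0.2734  0.104 ] 0.104
griptop [ 0.5691 -0.2763  0.1125] scene@z [ 0.5702 -0.2766  0.113 ] side@z [ 0.5668 -0.2774  0.113 ] 0.113
well [0.5492 0.049  0.0872] scene@z [0.547  0.0475 0.09  ] side@z [0.5464 0.0438 0.09  ] 0.09
baseA [0.6174 0.0325 0.0081] scene@z [0.6149 0.0298 0.014 ] side@z [0.6094 0.0223 0.014 ] 0.014
baseB [ 0.5072 -0.0058  0.0051] scene@z [ 0.5012 -0.0098  0.014 ] side@z [ 0.5004 -0.0191  0.014 ] 0.014
baseC [0.4376 0.1859 0.0099] scene@z [0.4338 0.1831 0.014 ] side@z [0.4364 0.1791 0.014 ] 0.014
wristcam [0.11709763 0.5180083  0.37417547] [[0.37268601044819805, 0.9279574914236997, 0.00017812029594180268], [0.8771660589847323, -0.3523497909495714, 0.32623508361760606], [0.30279505045723365, -0.12142701070366346, -0.9452886535287377]]
```

Request:
{"method": "move_arm", "body": {
  "dp": [
    [0,-150,-100],
    [0,-300,-200],
    [0,-446,-295],
    [0,-446,-295],
    [0,-446,-295],
    [0,-446,-295],
    [0,-446,-295],
    [0,-446,-295],
    [0,-446,-295],
    [0,-446,-295],
    [0,-446,-295],
    [0,-446,-295],
    [0,-446,-295],
    [0,-446,-295],
    [0,-446,-295],
    [0,-446,-295],
    [0,-446,-295],
    [0,-446,-295],
    [0,-446,-295],
    [0,-446,-295]
  ],
  "rot": [
    [-0.1,0,0],
    [-0.2,0,0],
    [-0.295,0,0],
    [-0.295,0,0],
    [-0.295,0,0],
    [-0.295,0,0],
    [-0.295,0,0],
    [-0.295,0,0],
    [-0.295,0,0],
    [-0.295,0,0],
    [-0.295,0,0],
    [-0.295,0,0],
    [-0.295,0,0],
    [-0.295,0,0],
    [-0.295,0,0],
    [-0.295,0,0],
    [-0.295,0,0],
    [-0.295,0,0],
    [-0.295,0,0],
    [-0.295,0,0]
  ],
  "gripper": [85,85,85,85,85,85,85,85,85,85,85,85,85,85,85,85,85,85,85,85]
}}

```text
clock: 2.87
position: [0.4993, 0.0476, 0.2485]
orientation: [[0.0, -0.996, 0.086], [0.0, 0.086, 0.996], [-1.0, -0.0, 0.0]]
wrist_force: [0.4, -0.4, 0.3]
gripper_width: 0.0852
```

Run:
```python
from rig import robot, eyes
from h import *
import pickle
s=robot.state(); p=eyes.camera_params("wrist"); im=eyes.camera("wrist"); cv2.imwrite("pics/w1.png",im); pickle.dump(p,open("w1.pkl","wb"))
print(s["clock"],np.round(s["position"],4),np.round(s["q"],3),np.round(s["orientation"],3).tolist())
print(proj(p,[.548,.047,.09]))
cv2.imwrite("pics/w1b.png",cv2.resize(im,(800,600),interpolation=2))
```

```text
2.8667 [0.4993 0.0476 0.2485] [ 0.095  0.081 -0.089  1.4    0.     0.181] [[0.0, -0.996, 0.086], [0.0, 0.086, 0.996], [-1.0, -0.0, 0.0]]
[260.82868543 221.25331179]
```

View pics/w1b.png

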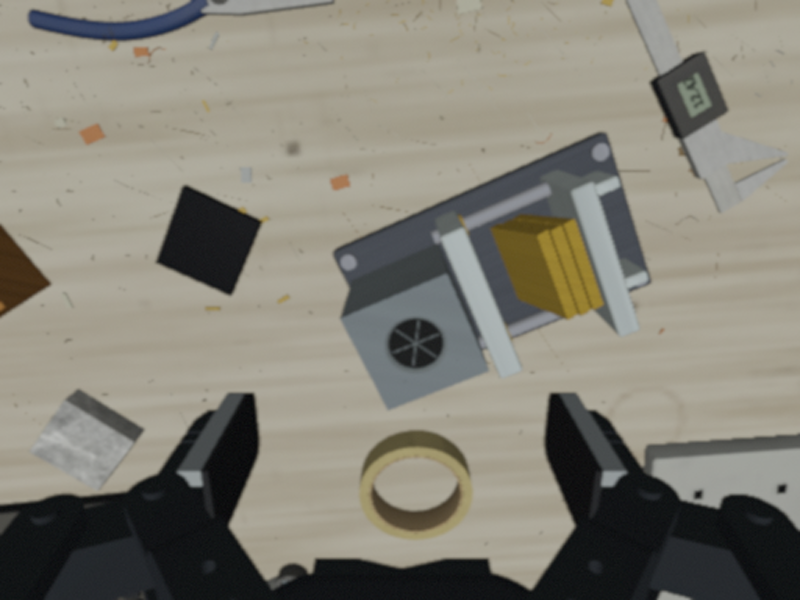

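Request:
{"method": "move_arm", "body": {
  "dp": [
    [0,8,-160],
    [0,16,-320],
    [0,16,-320],
    [0,16,-320],
    [0,16,-320],
    [0,16,-320],
    [0,16,-320],
    [0,16,-320],
    [0,16,-320],
    [0,16,-320],
    [0,16,-320],
    [0,16,-320],
    [0,16,-320]
  ],
  "rot": [
    [0,0,0],
    [0,0,0],
    [0,0,0],
    [0,0,0],
    [0,0,0],
    [0,0,0],
    [0,0,0],
    [0,0,0],
    [0,0,0],
    [0,0,0],
    [0,0,0],
    [0,0,0],
    [0,0,0]
  ],
  "gripper": [85,85,85,85,85,85,85,85,85,85,85,85,85]
}}

```text
clock: 4.0
position: [0.4559, -0.2694, 0.2485]
orientation: [[0.0, -0.996, 0.086], [0.0, 0.086, 0.996], [-1.0, -0.0, 0.0]]
wrist_force: [0.5, -0.9, -0.9]
gripper_width: 0.0852
```

Run:
```python
from rig import robot, eyes
from h import *
import pickle
p1=pickle.load(open("w1.pkl","rb"))
print("well",atz(p1,(415.5/1.5625,343/1.5625),.09))
c=np.array([atz(p1,np.array(u)/1.5625,.09) for u in [(341,319),(447,274),(487,371),(388,409)]]); print(c.round(4),c.mean(0), [np.linalg.norm(c[i]-c[i-1]) for i in range(4)])
e=(c[1]-c[0])+(c[2]-c[3]); print("clamp yaw",np.degrees(np.arctan2(e[1],e[0])))
s=robot.state(); p=eyes.camera_params("wrist"); im=eyes.camera("wrist"); cv2.imwrite("pics/w2.png",im); pickle.dump(p,open("w2.pkl","wb"))
print(s["clock"],np.round(s["position"],4),np.round(s["q"],3),np.round(s["orientation"],3).tolist())
cv2.imwrite("pics/w2b.png",cv2.resize(im[80:320,100:420],(800,600),interpolation=2))
```

```text
well [0.54659495 0.05201805 0.09      ]
[[0.5269 0.0084 0.09  ]
 [0.504  0.0738 0.09  ]
 [0.5696 0.0952 0.09  ]
 [0.5916 0.0308 0.09  ]] [0.54801614 0.05204608 0.09      ] [np.float64(0.06846841720817291), np.float64(0.06929725996950302), np.float64(0.06905595036704139), np.float64(0.06803926705627242)]
clamp yaw 109.08777720523887
4.0 [ 0.4559 -0.2694  0.2485] [-0.534  0.134 -0.029  1.407  0.    -0.448] [[0.0, -0.996, 0.086], [0.0, 0.086, 0.996], [-1.0, -0.0, 0.0]]
```

View pics/w2b.png

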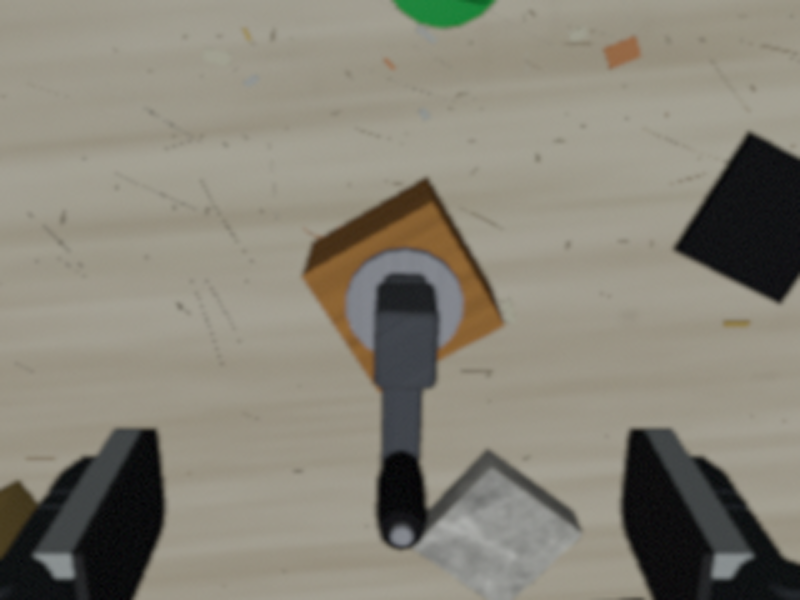

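Run:
```python
from h import *
import pickle
p=pickle.load(open("w2.pkl","rb"))
f=lambda u,v,z: atz(p,(100+u/2.5,80+v/2.5),z)
print("hubtop",f(405.5,349,.104),"grip",f(401,536,.113+.002),"collar",f(405,304,.056))
for u in [(375,311),(437,311),(435,388),(373,387)]: print(f(*u,.104))
```

```text
hubtop [ 0.49648743 -0.26823195  0.104     ] grip [ 0.56926539 -0.27592708  0.115     ] collar [ 0.49798986 -0.2677862   0.056     ]
[ 0.48064225 -0.27795585  0.104     ]
[ 0.48253298 -0.25577516  0.104     ]
[ 0.51325483 -0.25857438  0.104     ]
[ 0.51088556 -0.2814829   0.104     ]
```

Request:
{"method": "move_arm", "body": {
  "dp": [
    [20,-41,5],
    [60,-41,5],
    [100,-41,5],
    [130,-41,5],
    [161,-41,5],
    [161,-41,5],
    [161,-41,5],
    [161,-41,5],
    [161,-41,5],
    [161,-41,5],
    [161,-41,5],
    [161,-41,5],
    [161,-41,5],
    [161,-41,5],
    [161,-41,5],
    [161,-41,5]
  ],
  "rot": [
    [0.02,0,0],
    [0.02,0,0],
    [0.02,0,0],
    [0.02,0,0],
    [0.02,0,0],
    [0.02,0,0],
    [0.02,0,0],
    [0.02,0,0],
    [0.02,0,0],
    [0.02,0,0],
    [0.02,0,0],
    [0.02,0,0],
    [0.02,0,0],
    [0.02,0,0],
    [0.02,0,0],
    [0.02,0,0]
  ],
  "gripper": [85,85,85,85,85,85,85,15,15,15,15,15,15,15,15,15],
  "newtons": 60
}}

```text
clock: 5.38
position: [0.4975, -0.2695, 0.0886]
orientation: [[0.002, -0.994, 0.108], [-0.001, 0.108, 0.994], [-1.0, -0.002, -0.0]]
wrist_force: [-0.7, 1.4, 6.1]
gripper_width: 0.0231
```

Request:
{"method": "move_arm", "body": {
  "dp": [
    [-30,0,0],
    [-70,0,0],
    [-110,0,0],
    [-112,-7,160],
    [-112,-14,325],
    [-112,-14,325],
    [-112,-14,325],
    [-112,-14,325],
    [-112,-14,325],
    [-112,-14,325],
    [-112,-14,325],
    [-112,-14,325],
    [-112,-14,325],
    [-112,-14,325],
    [-112,-14,325],
    [-112,-14,325]
  ],
  "rot": [
    [0,0,0],
    [0,0,0],
    [0,0,0],
    [0,0,0],
    [0,0,0],
    [0,0,0],
    [0,0,0],
    [0,0,0],
    [0,0,0],
    [0,0,0],
    [0,0,0],
    [0,0,0],
    [0,0,0],
    [0,0,0],
    [0,0,0],
    [0,0,0]
  ],
  "gripper": [15,15,15,15,15,15,15,15,15,15,15,15,15,15,15,15]
}}

```text
clock: 6.72
position: [0.5456, 0.0512, 0.1991]
orientation: [[-0.0, -0.994, 0.109], [-0.0, 0.109, 0.994], [-1.0, 0.0, -0.0]]
wrist_force: [0.2, 0.8, -4.0]
gripper_width: 0.0231
```

Run:
```python
from rig import robot, eyes
from h import *
import pickle
s=robot.state(); print(np.round(s["position"],4),np.round(s["wrist_force"],1),s["gripper_width"],np.round(s["q"],2))
ims=[]
for n in ["wrist","scene","side"]:
    p=eyes.camera_params(n); im=eyes.camera(n); cv2.imwrite(f"pics/{n}3.png",im); pickle.dump(p,open(f"{n}3.pkl","wb")); ims.append(im)
pw=pickle.load(open("wrist3.pkl","rb")); print(proj(pw,[.547,.052,.09]),proj(pw,[.547,.052,.162]))
sc=ims[1][130:230,165:265]; sd=ims[2][120:220,165:265]
r=lambda a,w,h:cv2.resize(a,(w,h),interpolation=2)
cv2.imwrite("pics/m3.png",np.hstack([r(ims[0][100:340,90:410],800,600)]))
cv2.imwrite("pics/n3.png",np.hstack([r(sc,400,400),r(sd,400,400)]))
```

```text
[0.5456 0.0512 0.1991] [ 0.2  0.8 -4. ] 0.023097496280949727 [ 0.09  0.17 -0.09  1.31 -0.    0.2 ]
[258.52600572 192.96957329] [259.18390484 237.20828945]
```

View pics/n3.png

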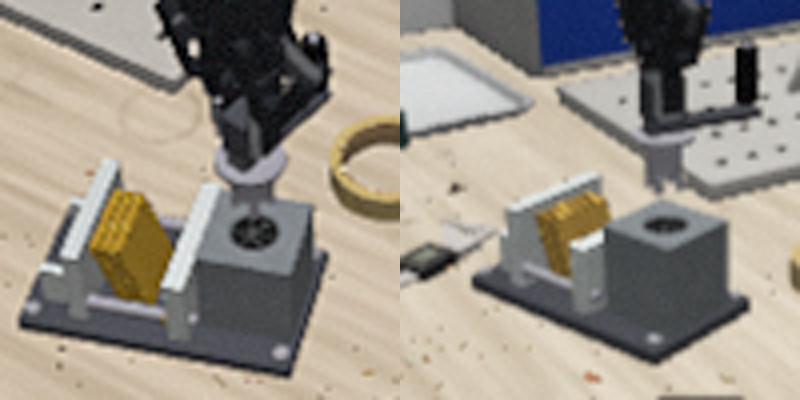

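```bash
python3 - <<'E'
from h import *
import pickle
w=pickle.load(open("scene3.pkl","rb")); d=pickle.load(open("side3.pkl","rb"))
for n,p,off,ox in [("scene",w,(165,130),0),("side",d,(165,120),400)]:
    pr=lambda X:np.round((proj(p,X)-np.array(off))*4+np.array([ox,0]),1)
    for z in (.1605,.1665,.1205,.09): print(n,z,pr([.5456,.0512,z]))
    print("well@", pr([.547,.052,.09]))
E
python3 - <<'E'
import cv2,numpy as np
a=cv2.imread("pics/scene3.png")[158:198,205:255]; b=cv2.imread("pics/side3.png")[145:185,205:255]
r=lambda a:cv2.resize(a,(500,400),interpolation=2)
w=cv2.imread("pics/wrist3.png")[150:330,130:385]
o=np.hstack([cv2.resize(a,(390,312),interpolation=2),cv2.resize(b,(390,312),interpolation=2)])
w=cv2.resize(w,(408,288),interpolation=2)
o=np.vstack([o,np.hstack([w,np.zeros((288,372,3),np.uint8)])]); cv2.imwrite("pics/o3.png",o)
E
```

```text
scene 0.1605 [245.1 163.1]
scene 0.1665 [244.7 157. ]
scene 0.1205 [247.6 202.8]
scene 0.09 [249.5 231.8]
well@ [249.7 230.1]
side 0.1605 [659.4 138. ]
side 0.1665 [659.3 130.5]
side 0.1205 [660.5 186.6]
side 0.09 [661.2 222.6]
well@ [662.3 221.8]
```

View pics/o3.png

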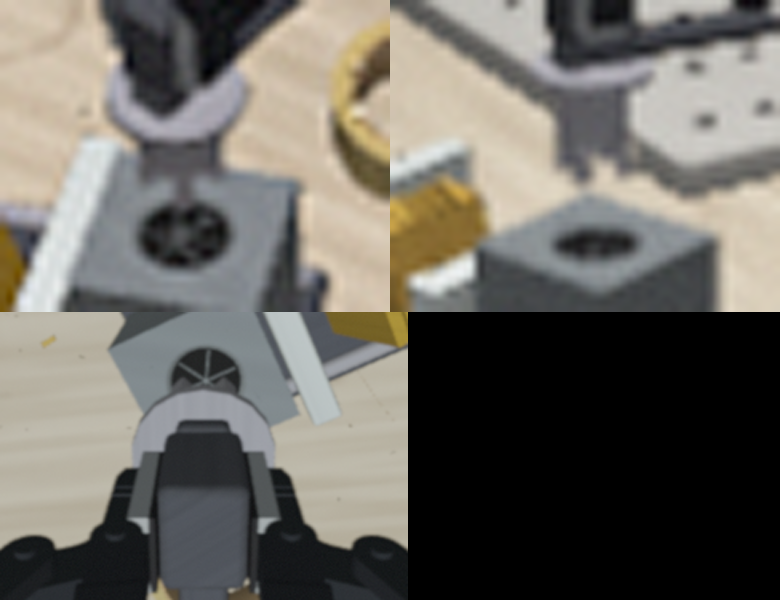

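Request:
{"method": "move_arm", "body": {
  "dp": [
    [10,-1.4,0.8],
    [20,-1.4,0.8],
    [26,-1.4,0.8],
    [30,-1.4,0.8],
    [34,-1.4,0.8],
    [38,-1.4,0.8],
    [40,-1.4,0.8],
    [40,-1.4,0.8]
  ],
  "rot": [
    [0,0,0],
    [0,0,0],
    [0,0,0],
    [0,0,0],
    [0,0,0],
    [0,0,0],
    [0,0,0],
    [0,0,0]
  ],
  "gripper": [15,15,15,15,15,15,15,15]
}}

```text
clock: 7.53
position: [0.5471, 0.053, 0.1588]
orientation: [[-0.001, -0.994, 0.108], [-0.0, 0.108, 0.994], [-1.0, 0.001, -0.0]]
wrist_force: [-0.1, -1.6, -3.9]
gripper_width: 0.0235
```

Request:
{"method": "move_arm", "body": {
  "dp": [
    [5,0,0],
    [10,0,0],
    [14,0,0],
    [17,0,0],
    [19,0,0],
    [21,0,0],
    [22,0,0],
    [22,0,0]
  ],
  "rot": [
    [0,0,0],
    [0,0,0],
    [0,0,0],
    [0,0,0],
    [0,0,0],
    [0,0,0],
    [0,0,0],
    [0,0,0]
  ],
  "gripper": [15,15,15,15,15,15,15,15]
}}

```text
clock: 8.2
position: [0.5473, 0.0531, 0.1381]
orientation: [[0.001, -0.994, 0.108], [0.0, 0.108, 0.994], [-1.0, -0.001, 0.0]]
wrist_force: [-2.1, -0.3, 3.5]
gripper_width: 0.0229
```

Request:
{"method": "move_arm", "body": {
  "dp": [
    [1,0,0],
    [2,0,0],
    [2,0,0],
    [2,0,0],
    [2,0,0],
    [2,0,0],
    [2,0,0],
    [2,0,0],
    [2,0,0],
    [2,0,0]
  ],
  "rot": [
    [0,0,0],
    [0.06,0,0],
    [0.12,0,0],
    [0.18,0,0],
    [0.24,0,0],
    [0.3,0,0],
    [0.36,0,0],
    [0.42,0,0],
    [0.48,0,0],
    [0.48,0,0]
  ],
  "gripper": [15,15,15,15,15,15,15,15,15,15]
}}

```text
clock: 9.03
position: [0.5478, 0.0535, 0.1375]
orientation: [[0.003, -0.831, 0.556], [0.001, 0.556, 0.831], [-1.0, -0.002, 0.003]]
wrist_force: [-4.1, 0.2, 11.1]
gripper_width: 0.0228
```

Request:
{"method": "move_arm", "body": {
  "dp": [
    [0,0,0],
    [0,0,0],
    [0,0,0],
    [0,0,0],
    [0,0,0],
    [0,0,0],
    [0,0,0],
    [0,0,0],
    [0,0,0],
    [0,0,0]
  ],
  "rot": [
    [0.06,0,0],
    [0.12,0,0],
    [0.18,0,0],
    [0.24,0,0],
    [0.3,0,0],
    [0.36,0,0],
    [0.42,0,0],
    [0.48,0,0],
    [0.48,0,0],
    [0.48,0,0]
  ],
  "gripper": [15,15,15,15,15,15,15,15,15,15]
}}

```text
clock: 9.87
position: [0.5483, 0.0537, 0.1376]
orientation: [[0.004, -0.482, 0.876], [0.002, 0.876, 0.482], [-1.0, -0.0, 0.004]]
wrist_force: [-2.5, 1.3, 10.2]
gripper_width: 0.0231
```

Request:
{"method": "move_arm", "body": {
  "dp": [
    [0,0,0],
    [0,0,0],
    [0,0,0],
    [0,0,0],
    [0,0,0],
    [0,0,0],
    [0,0,0],
    [0,0,0],
    [0,0,0],
    [0,0,0],
    [0,0,0],
    [0,0,0]
  ],
  "rot": [
    [0.06,0,0],
    [0.12,0,0],
    [0.18,0,0],
    [0.24,0,0],
    [0.3,0,0],
    [0.36,0,0],
    [0.42,0,0],
    [0.48,0,0],
    [0.54,0,0],
    [0.6,0,0],
    [0.6,0,0],
    [0.6,0,0]
  ],
  "gripper": [15,15,15,15,15,15,15,15,15,15,15,15]
}}

```text
clock: 10.87
position: [0.5491, 0.0536, 0.1378]
orientation: [[0.005, 0.097, 0.995], [0.002, 0.995, -0.097], [-1.0, 0.002, 0.005]]
wrist_force: [-0.1, 1.6, 8.7]
gripper_width: 0.0232
```

Run:
```python
from rig import robot
import numpy as np
s=robot.state(); print(s["clock"],np.round(s["position"],4),np.round(s["q"],3),np.round(s["wrist_force"],2),np.round(s["torque"],3))
```

```text
10.8667 [0.5491 0.0536 0.1378] [ 9.700e-02  1.930e-01 -2.020e-01  1.170e+00  1.000e-03  1.764e+00] [-0.12  1.61  8.73] [0.418 0.236 0.145]
```

Request:
{"method": "move_arm", "body": {
  "dp": [
    [-2,0,0],
    [-4,0,0],
    [-4,1.5,0],
    [-4,3,0],
    [-4,3,0],
    [-4,3,0]
  ],
  "rot": [
    [0,0,0],
    [0,0,0],
    [0,0,0],
    [0,0,0],
    [0,0,0],
    [0,0,0]
  ],
  "gripper": [15,15,15,15,15,15]
}}

```text
clock: 11.37
position: [0.5476, 0.0556, 0.1389]
orientation: [[-0.0, 0.097, 0.995], [-0.001, 0.995, -0.097], [-1.0, -0.001, -0.0]]
wrist_force: [0.8, -1.7, -3.3]
gripper_width: 0.0233
```

Request:
{"method": "move_arm", "body": {
  "dp": [
    [0,-3,0],
    [0,-6,0],
    [0,-6,0],
    [0,-6,0]
  ],
  "rot": [
    [0,0,0],
    [0,0,0],
    [0,0,0],
    [0,0,0]
  ],
  "gripper": [15,15,15,15]
}}

```text
clock: 11.7
position: [0.5474, 0.0517, 0.1392]
orientation: [[0.001, 0.096, 0.995], [0.005, 0.995, -0.096], [-1.0, 0.005, 0.0]]
wrist_force: [2.6, 6.9, -4.1]
gripper_width: 0.0231
```

Request:
{"method": "move_arm", "body": {
  "dp": [
    [0,3,1.5],
    [0,3,3],
    [0,3,3],
    [0,3,3]
  ],
  "rot": [
    [0,0,0],
    [0,0,0],
    [0,0,0],
    [0,0,0]
  ],
  "gripper": [15,15,15,15]
}}

```text
clock: 12.03
position: [0.5501, 0.0528, 0.1391]
orientation: [[-0.001, 0.097, 0.995], [0.0, 0.995, -0.097], [-1.0, 0.0, -0.001]]
wrist_force: [0.5, 0.2, -3.6]
gripper_width: 0.0228
```

Request:
{"method": "move_arm", "body": {
  "dp": [
    [0,0,-3],
    [0,0,-6],
    [0,0,-6],
    [0,0,-6]
  ],
  "rot": [
    [0,0,0],
    [0,0,0],
    [0,0,0],
    [0,0,0]
  ],
  "gripper": [15,15,15,15]
}}

```text
clock: 12.37
position: [0.5463, 0.0533, 0.1399]
orientation: [[0.005, 0.097, 0.995], [0.0, 0.995, -0.097], [-1.0, 0.001, 0.005]]
wrist_force: [6.8, 0.4, -6.3]
gripper_width: 0.0231
```

Request:
{"method": "move_arm", "body": {
  "dp": [
    [0,0.7,2],
    [0,0.7,3.9],
    [2,0.7,3.9],
    [4,0.7,3.9],
    [4,0.7,3.8],
    [4,0.7,3.7],
    [4,0.7,3.6],
    [4,0.7,3.5],
    [4,0.6,3.4],
    [4,0.6,3.4],
    [4,0.5,3.3],
    [4,0.5,3.2],
    [4,0.5,3.2],
    [4,0.5,3.2]
  ],
  "rot": [
    [0,0,0],
    [0,0,0],
    [0,0,0],
    [0,0,0],
    [-0.06,0,0],
    [-0.12,0,0],
    [-0.18,0,0],
    [-0.24,0,0],
    [-0.3,0,0],
    [-0.36,0,0],
    [-0.42,0,0],
    [-0.48,0,0],
    [-0.48,0,0],
    [-0.48,0,0]
  ],
  "gripper": [15,15,15,15,15,15,15,15,15,15,15,15,15,15]
}}

```text
clock: 13.53
position: [0.5471, 0.0534, 0.135]
orientation: [[-0.001, -0.372, 0.928], [-0.0, 0.928, 0.372], [-1.0, 0.0, -0.001]]
wrist_force: [0.3, -0.1, -3.3]
gripper_width: 0.0234
```

Run:
```python
from rig import robot
import numpy as np
s=robot.state(); print(s["clock"],np.round(s["position"],4),np.round(s["q"],3),np.round(s["wrist_force"],2),np.round(s["torque"],3))
```

```text
13.5333 [0.5471 0.0534 0.135 ] [ 0.097  0.196 -0.205  1.17  -0.     1.287] [ 0.35 -0.06 -3.25] [ 0.127  0.029 -0.012]
```

Request:
{"method": "move_arm", "body": {
  "dp": [
    [2,0,0],
    [4,0,0],
    [5,0,0],
    [6,0,0],
    [7,0,0],
    [8,0,0],
    [8,0,0]
  ],
  "rot": [
    [0,0,0],
    [0,0,0],
    [0,0,0],
    [0,0,0],
    [0,0,0],
    [0,0,0],
    [0,0,0]
  ],
  "gripper": [15,15,15,15,15,15,15]
}}

```text
clock: 14.12
position: [0.5474, 0.0536, 0.1287]
orientation: [[0.001, -0.374, 0.928], [0.0, 0.928, 0.374], [-1.0, -0.0, 0.001]]
wrist_force: [-3.9, 0.3, 6.5]
gripper_width: 0.0231
```

Request:
{"method": "move_arm", "body": {
  "dp": [
    [-1,0,0],
    [-1,0,0],
    [-1,0,0],
    [-1,0,0],
    [-1,0,0],
    [-1,0,0],
    [-20,0,0],
    [-50,0,0],
    [-80,0,0],
    [-100,0,0],
    [-100,0,0],
    [-100,0,0]
  ],
  "rot": [
    [0,0,0],
    [0,0,0],
    [0,0,0],
    [0,0,0],
    [0,0,0],
    [0,0,0],
    [0,0,0],
    [0,0,0],
    [0,0,0],
    [0,0,0],
    [0,0,0],
    [0,0,0]
  ],
  "gripper": [70,70,70,70,70,70,70,70,70,70,70,70]
}}

```text
clock: 15.12
position: [0.5483, 0.0536, 0.2284]
orientation: [[0.003, -0.374, 0.928], [0.0, 0.928, 0.374], [-1.0, -0.001, 0.003]]
wrist_force: [-0.4, 0.1, -0.5]
gripper_width: 0.0703
```

Run:
```python
from rig import robot, eyes
from h import *
import pickle
s=robot.state(); p=eyes.camera_params("wrist"); im=eyes.camera("wrist"); sd=eyes.camera("side"); ps=eyes.camera_params("side");pickle.dump(p,open("w4.pkl","wb"))
cv2.imwrite("pics/w4.png",im);cv2.imwrite("pics/sd4.png",sd)
print(s["clock"],np.round(s["position"],4),np.round(s["wrist_force"],1),s["gripper_width"])
print("pred hubtop",proj(p,[.548,.0522,.144]),"grip",proj(p,[.5741,-.0128,.153]),"collar",proj(p,[.548,.0522,.096]),"side collar",proj(ps,[.548,.0522,.09]))
a=cv2.resize(im[100:370,120:390],(500,500),interpolation=2); b=cv2.resize(sd[135:205,200:242],(300,500),interpolation=2)
cv2.imwrite("pics/m4.png",np.hstack([a,b]))
```

```text
15.1167 [0.5483 0.0536 0.2284] [-0.4  0.1 -0.5] 0.07027462355004012
pred hubtop [256.60332353 203.66529523] grip [256.44991777 295.83775089] collar [256.48218068 182.0553557 ] side collar [230.81794702 175.36349153]
```

View pics/m4.png

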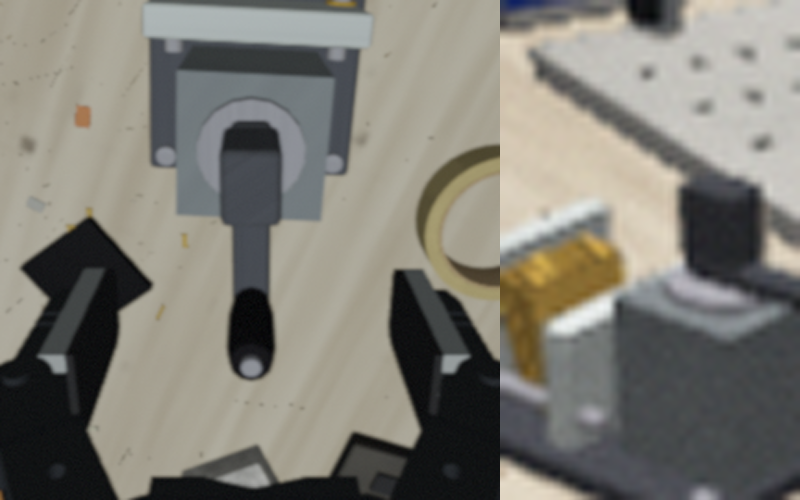

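Request:
{"method": "move_arm", "body": {
  "dp": [
    [0,-36,0],
    [0,-72,-0.5],
    [35,-72,-0.5],
    [70,-72,-0.5],
    [96,-72,-0.5],
    [96,-72,-0.5],
    [96,-72,-0.5],
    [96,-72,-0.5],
    [96,-72,-0.5],
    [96,-72,-0.5],
    [96,-72,-0.5],
    [96,-72,-0.5],
    [96,-72,-0.5]
  ],
  "rot": [
    [0,0,0],
    [0,0,0],
    [0,0,0],
    [0,0,0],
    [0,0,0],
    [0,0,0],
    [0,0,0],
    [0,0,0],
    [0,0,0],
    [0,0,0],
    [0,0,0],
    [0,0,0],
    [0,0,0]
  ],
  "gripper": [70,70,70,70,70,70,12,12,12,12,12,12,12],
  "newtons": 40
}}

```text
clock: 16.3
position: [0.5751, -0.0137, 0.1329]
orientation: [[0.003, -0.374, 0.928], [-0.001, 0.928, 0.374], [-1.0, -0.002, 0.003]]
wrist_force: [2.2, -1.9, 6.6]
gripper_width: 0.0196
```

Request:
{"method": "move_arm", "body": {
  "dp": [
    [0,0.6,-9],
    [0,2.4,-18.1],
    [0,9.4,-35],
    [0,20.5,-49.5],
    [0,35,-60.6],
    [0,51.9,-67.6],
    [0,70,-70],
    [0,70,-70]
  ],
  "rot": [
    [0,0,0],
    [0,0,0],
    [0,0,0],
    [0,0,0],
    [0,0,0],
    [0,0,0],
    [0,0,0],
    [0,0,0]
  ],
  "gripper": [12,12,12,12,12,12,12,12]
}}

```text
clock: 16.97
position: [0.4827, 0.0267, 0.1326]
orientation: [[0.003, -0.375, 0.927], [0.001, 0.927, 0.375], [-1.0, -0.0, 0.003]]
wrist_force: [-1.1, 0.1, 7.8]
gripper_width: 0.0193
```

Run:
```python
from rig import robot
import numpy as np
s=robot.state(); print(s["clock"],np.round(s["position"],4),np.round(s["q"],3),np.round(s["wrist_force"],2),np.round(s["torque"],3))
```

```text
16.9667 [0.4827 0.0267 0.1326] [ 5.500e-02  7.200e-02 -3.540e-01  1.141e+00  1.000e-03  1.241e+00] [-1.05  0.14  7.77] [ 0.045 -0.019 -0.002]
```

Request:
{"method": "move_arm", "body": {
  "dp": [
    [0,18.1,2.4],
    [0,35,9.4],
    [0,49.5,20.5],
    [0,60.6,35],
    [0,67.6,51.9],
    [0,70,70],
    [0,67.6,88.1],
    [0,60.6,105],
    [0,49.5,119.5],
    [0,35,130.6],
    [0,18.1,137.6],
    [0,0,140],
    [0,-18.1,137.6],
    [0,-35,130.6],
    [0,-49.5,119.5],
    [0,-60.6,105],
    [0,-67.6,88.1],
    [0,-70,70],
    [0,-70,70]
  ],
  "rot": [
    [0,0,0],
    [0,0,0],
    [0,0,0],
    [0,0,0],
    [0,0,0],
    [0,0,0],
    [0,0,0],
    [0,0,0],
    [0,0,0],
    [0,0,0],
    [0,0,0],
    [0,0,0],
    [0,0,0],
    [0,0,0],
    [0,0,0],
    [0,0,0],
    [0,0,0],
    [0,0,0],
    [0,0,0]
  ],
  "gripper": [12,12,12,12,12,12,12,12,12,12,12,12,12,12,12,12,12,12,12]
}}

```text
clock: 18.55
position: [0.5733, -0.0152, 0.1324]
orientation: [[0.001, -0.372, 0.928], [-0.0, 0.928, 0.372], [-1.0, -0.001, 0.001]]
wrist_force: [0.5, -1.8, 6.4]
gripper_width: 0.0194
```

Run:
```python
from rig import robot,eyes
import numpy as np,cv2
s=robot.state(); print(s["clock"],np.round(s["position"],4),np.round(s["wrist_force"],2),np.round(s["torque"],3))
a=eyes.camera("scene");b=eyes.camera("side"); cv2.imwrite("pics/sc5.png",a)
r=lambda a:cv2.resize(a,(400,480),interpolation=2)
cv2.imwrite("pics/m5.png",np.hstack([r(a[145:241,165:245]),r(b[135:231,180:260])]))
```

```text
18.55 [ 0.5733 -0.0152  0.1324] [ 0.52 -1.85  6.44] [-0.101 -0.047  0.02 ]
```

View pics/m5.png

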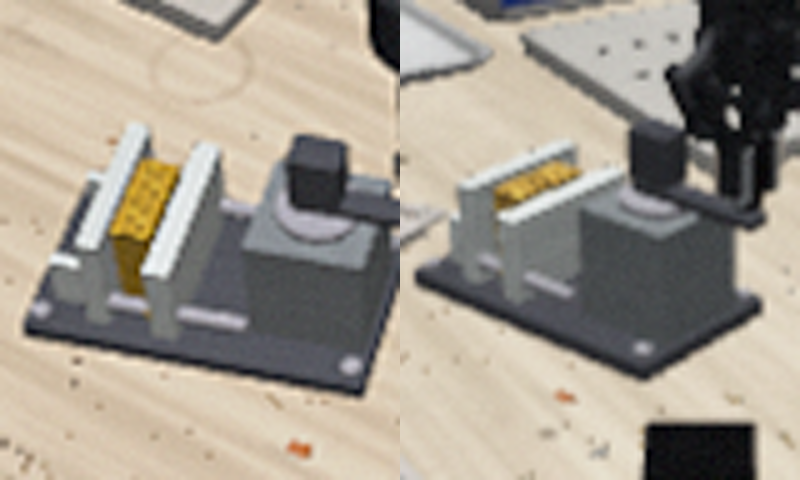

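Request:
{"method": "move_arm", "body": {
  "dp": [
    [0,0.6,-9],
    [0,2.4,-18.1],
    [0,5.3,-26.8],
    [0,9.4,-35],
    [0,20.5,-49.5],
    [0,35,-60.6],
    [0,51.9,-67.6],
    [0,70,-70],
    [0,88.1,-67.6],
    [0,105,-60.6],
    [0,112.5,-55.5],
    [0,119.5,-49.5]
  ],
  "rot": [
    [0,0,0],
    [0,0,0],
    [0,0,0],
    [0,0,0],
    [0,0,0],
    [0,0,0],
    [0,0,0],
    [0,0,0],
    [0,0,0],
    [0,0,0],
    [0,0,0],
    [0,0,0]
  ],
  "gripper": [12,12,12,12,12,12,12,12,12,12,12,12]
}}

```text
clock: 19.65
position: [0.4823, 0.0777, 0.1321]
orientation: [[-0.002, -0.374, 0.928], [-0.005, 0.928, 0.374], [-1.0, -0.004, -0.003]]
wrist_force: [-7.3, -6.9, 11.5]
gripper_width: 0.0199
```

Run:
```python
from rig import robot
import numpy as np
s=robot.state(); print(s["clock"],np.round(s["position"],4),np.round(s["q"],3),np.round(s["wrist_force"],2),np.round(s["torque"],3))
r=np.array(s["position"])[:2]-[.548,.0522]; u=r/np.linalg.norm(r); t=np.array([u[1],-u[0]]); print(np.linalg.norm(r),"tang force", np.array(s["wrist_force"])[:2]@t)
```

```text
19.65 [0.4823 0.0777 0.1321] [ 0.162  0.086 -0.34   1.147 -0.004  1.35 ] [-7.31 -6.94 11.52] [-1.746  1.156 -0.011]
0.0704563490773843 tang force -9.11974473188285
```

Request:
{"method": "move_arm", "body": {
  "dp": [
    [0,5.9,7],
    [0,11.1,14.5],
    [0,15.1,22.7],
    [0,18.1,31.4],
    [0,19.9,40.4],
    [0,20.5,49.5],
    [0,19.9,58.6],
    [0,18.1,67.6],
    [0,18.1,67.6]
  ],
  "rot": [
    [0,0,0],
    [0,0,0],
    [0,0,0],
    [0,0,0],
    [0,0,0],
    [0,0,0],
    [0,0,0],
    [0,0,0],
    [0,0,0]
  ],
  "gripper": [12,12,12,12,12,12,12,12,12]
}}

```text
clock: 20.4
position: [0.5392, 0.1221, 0.1321]
orientation: [[-0.002, -0.375, 0.927], [0.002, 0.927, 0.375], [-1.0, 0.003, -0.001]]
wrist_force: [-5.5, 4.5, 12.5]
gripper_width: 0.0197
```

Run:
```python
from rig import robot,eyes
import numpy as np,cv2
s=robot.state(); print(s["clock"],np.round(s["position"],4),np.round(s["wrist_force"],2),np.round(s["torque"],3))
r=np.array(s["position"])[:2]-[.548,.0522]; u=r/np.linalg.norm(r); t=np.array([u[1],-u[0]]); print(np.linalg.norm(r),"tang force", np.array(s["wrist_force"])[:2]@t)
a=eyes.camera("scene");b=eyes.camera("side")
r=lambda a:cv2.resize(a,(400,480),interpolation=2)
cv2.imwrite("pics/m6.png",np.hstack([r(a[145:241,165:245]),r(b[135:231,180:260])]))
```

```text
20.4 [0.5392 0.1221 0.1321] [-5.46  4.48 12.52] [0.454 1.381 0.003]
0.07041979162544786 tang force -4.85820592906921
```

View pics/m6.png

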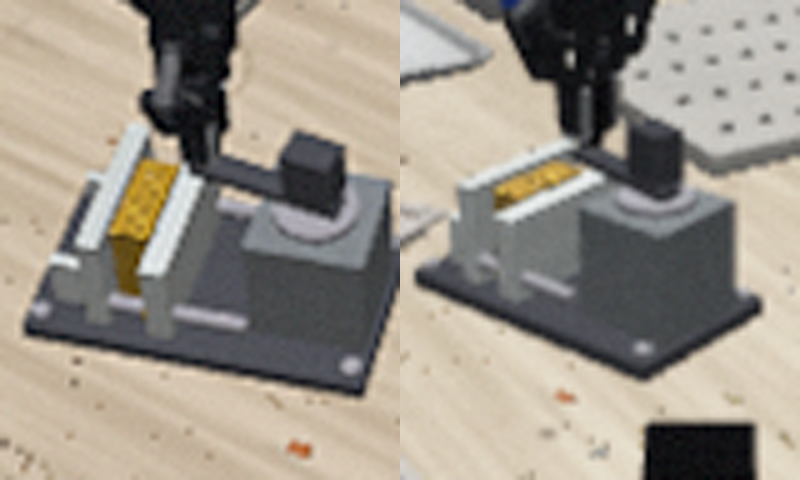

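Request:
{"method": "move_arm", "body": {
  "dp": [
    [0,-2.9,8.7],
    [0,-7,16.9],
    [0,-12.1,24.5],
    [0,-18.1,31.4],
    [0,-25.1,37.4],
    [0,-32.6,42.5],
    [0,-40.8,46.5],
    [0,-49.5,49.5]
  ],
  "rot": [
    [0,0,0],
    [0,0,0],
    [0,0,0],
    [0,0,0],
    [0,0,0],
    [0,0,0],
    [0,0,0],
    [0,0,0]
  ],
  "gripper": [12,12,12,12,12,12,12,12]
}}

```text
clock: 21.17
position: [0.6041, 0.0958, 0.1325]
orientation: [[-0.0, -0.376, 0.927], [0.005, 0.927, 0.376], [-1.0, 0.005, 0.002]]
wrist_force: [-4.1, 8.6, 10.5]
gripper_width: 0.0198
```

Run:
```python
from rig import robot,eyes
import numpy as np
s=robot.state(); print(s["clock"],np.round(s["position"],4),np.round(s["q"],2),np.round(s["wrist_force"],2))
r=np.array(s["position"])[:2]-[.548,.0522]; u=r/np.linalg.norm(r); t=np.array([u[1],-u[0]]); print(np.linalg.norm(r),"tang force", np.array(s["wrist_force"])[:2]@t)
```

```text
21.1667 [0.6041 0.0958 0.1325] [ 0.15  0.31 -0.06  1.2   0.01  1.34] [-4.11  8.63 10.49]
0.0710124561883554 tang force -9.337283506523594
```

Request:
{"method": "move_arm", "body": {
  "dp": [
    [0,0,0],
    [0,0,0],
    [0,0,0],
    [0,0,0],
    [-20,0,0],
    [-50,0,0],
    [-80,0,0],
    [-100,0,0],
    [-100,0,-30],
    [-100,0,-63],
    [-100,0,-63],
    [-100,0,-63],
    [-100,0,-63]
  ],
  "rot": [
    [0,0,0],
    [0,0,0],
    [0,0,0],
    [0,0,0],
    [0,0,0],
    [0,0,0],
    [0,0,0],
    [0,0,0],
    [0,0,0],
    [0,0,0],
    [0,0,0],
    [0,0,0],
    [0,0,0]
  ],
  "gripper": [45,45,45,45,45,45,45,45,45,45,45,45,45]
}}

```text
clock: 22.25
position: [0.5455, 0.07, 0.2314]
orientation: [[0.001, -0.374, 0.928], [0.0, 0.928, 0.374], [-1.0, -0.0, 0.001]]
wrist_force: [0.4, -0.4, -0.2]
gripper_width: 0.0451
```

Run:
```python
from rig import robot,eyes
import numpy as np,cv2
s=robot.state(); print(s["clock"],np.round(s["position"],4),np.round(s["wrist_force"],2),s["gripper_width"])
a=eyes.camera("wrist");cv2.imwrite("pics/w7.png",a);b=eyes.camera("side")
cv2.imwrite("pics/m7.png",np.hstack([cv2.resize(a[:240,150:390],(560,560),interpolation=2),cv2.resize(b[130:230,192:235],(240,560),interpolation=2)]))
```

```text
22.25 [0.5455 0.07   0.2314] [ 0.39 -0.43 -0.23] 0.04508659984045042
```

View pics/m7.png

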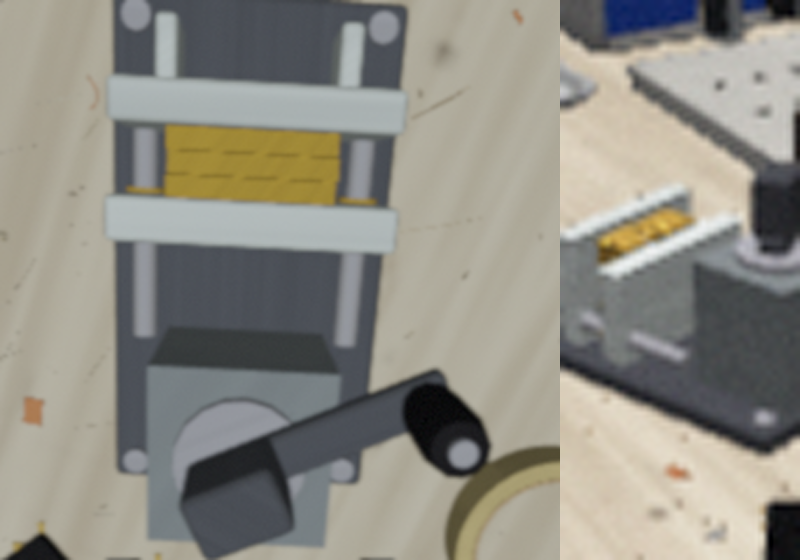

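```bash
python3 -c "
from rig import hand_in
print(hand_in())"
```

```text
the job is handed in; nothing more can be done
None
```

The crank is seated in the clamp well and wound tight, and the three plates stand upright between the jaw and the backstop. I handed the job in at about 22 s; the hand-in reports no verdict.

- **Seating:** The teeth first landed on the hidden pin, with the collar about 10 mm too high. A 90° clockwise search found no notch because the crank was about 1 mm off-centre in the well. I felt for the walls, re-centred and turned back, and it dropped. The collar then sat flush on the housing at the expected height.
- **Winding:** I led the turning grip clockwise about 1.7 turns. That includes winding on after the slip clutch began to give, at a steady 9 N or so on the grip, against the 6 N the clutch alone should need.
- **Last checks:** The final wrist and side pictures show the plates parallel with no visible gaps and the collar still flush. The gripper is clear above the crank, with wrist force near zero. I did not measure the jaw's final distance from the backstop. The gripper went nowhere near the tape, block and calipers; I took no final picture of them.

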